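Build up the edge-burnishing spindle with graded rings

ROBOT

A 6-joint arm with a two-finger parallel gripper is mounted at the origin on the work surface. World frame = base frame: x ahead of the robot, y to its left, z up, the work surface at z = 0. Lengths are in m, angles in rad, forces in N, time in s.
With the tool pointing down it reaches from about 0.275 to 0.825 m from the base axis. Payload 4.9 kg.
Tool frame: the origin (TCP) lies midway between the tips of the shut fingers; the grasp point (between the pads) lies 19 mm behind it (bot.grip_depth is the distance from the TCP to the grasp point, in m); z points along the fingers, y is the line along which they close (so a half turn about z gives the same grasp; the last joint's range is limited). The gripper opens to 85 mm and grips with 20 to 120 N. Pads are 22 mm wide; open, the fingers measure 114 mm over their backs; the gripper's body (76 mm by 85 mm) begins 54 mm behind the grasp point. The pads swing forward as they close: fully open they stand 13 mm farther back than shut.
Start: joints at [1.119, 0.326, -0.193, 1.052, 0, 1.437], TCP at [0.172, 0.522, 0.231] pointing down, gripper open.
Joint ranges: [-2.65, 2.65], [-0.97, 1.79], [-1.3, 1.35], [-1.93, 2.1], [-1.47, 1.37], [-3.14, 3.14]. Speed limits (rad/s): [2.57, 2.57, 3.14, 3.14, 3.14, 3.14].

INTERFACE

Orientations are given as a unit quaternion [w, x, y, z].
In Python, from cell import bot gives the robot as it stands. Calls block until the motion is done:
- bot.move_pose(position, orientation): joint-space move of the TCP to a pose.
- bot.move_linear(position, speed=0.15, rotation=None, until_force=None): straight line of the TCP; rotation=None keeps the orientation; speed is the mean speed in m/s. With until_force (N) it stops when the force on the tool has changed by that much, and returns True; else False.
- bot.goto_joints(angles): joint-space move.
- bot.set_gripper(opening, grasp_force=None): opening from 0.0 (shut) to 1.0 (fully open); grasp_force is the grip in N (None keeps the last); returns when the fingers have stopped.
- bot.wait(seconds).
- bot.solve_ik(position, orientation): joint angles nearest the present ones, or None.
- bot.camera(name): name is "scene" or "top"; returns the picture (420x560x3 uint8, red, green, blue); there is no depth.
- bot.calibration(name): a dict with "mtx" (3x3 intrinsics, pixels), "extrinsics" (4x4, takes a point from world to camera coordinates). Camera axes: x right, y down, z forward; pixel columns grow to the right and rows downward; lengths in m; the calibration is good to about 2 mm. A picture is of the moment at which its call begins. calibration takes no time and is no camera call.
A pose or a line that the arm cannot do raises bot.PlanningError and nothing moves.
- bot.close_job(): hands the job in; it is judged then, once.
Trained networks look in the newest picture that a camera, given by its name, has taken for a name from the list of things; names that differ only in an ending like _2 or _b are one class to them, and where a whole thing is asked for, a point or a joint stands for the part that bears it (a point fixed in the world has none). Each returns a list of dicts, best first, with "confidence" (0 to 1); they miss things now and then, are a little off and sometimes report something else, mostly with a low value. They report only what shows in the picture. A call takes as long as a camera call. They do not tell look-alikes from the thing itself.
- bot.search_frame(camera, thing): "bbox" ([left, top, width, height] in pixels, round what is visible of it).
Readings, each from a call of its own:
- bot.read_clock(): time.
- bot.read_joint_positions(): joint angles.
- bot.read_joint_vel(): joint speeds.
- bot.read_joint_efforts(): joint torques, N m.
- bot.read_position(): TCP position.
- bot.read_tool_rot(): TCP orientation.
- bot.read_ft_force(): force on the tool from outside, world axes, zero at the start.
- bot.read_moment(): the same for the moment, N m.
- bot.read_gripper_width(): opening from 0.0 (shut) to 1.0 (fully open).
- bot.read_finger_force(): force on a finger pad.
Only numpy, scipy, OpenCV 4.12 (cv2) and the standard library are available. Lean on these libraries where they do the work, as an engineer would, in place of code of your own. Each camera call takes 0.05 s, during which the arm holds its last target. There are 200 camera calls.

TASK

Build up the sandal maker's edge-burnishing spindle: thread the three wooden rings onto its upright arbor, largest first, then the middle one, and the smallest on top. With all three on, press the stack down until the sliding flange beneath it bottoms on its stop, and keep pressing on it with about 15 N for half a second, never loading the spindle with more than 25 N. Then let go, with the rings lying flat on one another, and leave everything else on the bench where it is.

Things in the scene. Friction and masses are not known exactly. Their poses are not given: they have to be found in the camera images.
- large_mid (a point): a plain hardwood ring (spacer), outside diameter 60 mm, 18 mm thick, bore 18 mm; lies flat on the bench at the start. The point is its centre, half-way up (9 mm above its underside); z is its axis. About 42 g
- medium_mid (a point): a plain hardwood ring (spacer), outside diameter 50 mm, 14 mm thick, bore 18 mm; lies flat on the bench at the start. The point is its centre, half-way up (7 mm above its underside); z is its axis. About 24 g
- small_mid (a point): a plain hardwood ring (spacer), outside diameter 40 mm, 10 mm thick, bore 18 mm; lies flat on the bench at the start. The point is its centre, half-way up (5 mm above its underside); z is its axis. About 12 g
- head: green motor box, 120 x 120 mm, top 60 mm above the bench, on a 150 x 120 mm foot plate bolted down; origin under its middle, at bench level. The arbor stands on its middle; on it slides a flange, a 38 mm steel disc that carries the rings: drag about 7 N, no spring, stays where left. It starts 4 to 20 mm above its hard stop; home, its top is 64 mm below the arbor tip, 12 to 28 mm above the box. Not measured: feel for it, creeping (10 mm/s)
- axis (a point): point on the axis of the steel arbor (16 mm diameter, top 8 mm tapered to 7 mm), level with the box's top, 60 mm above the bench; z up the arbor. The arbor is clamped at a height that differs every time and is not measured: its tip is 76 to 92 mm above this point
Not all that is in view belongs to the job. What is shaped like the part that bears medium_mid but green, red or yellow is not meant.

How it is judged:
On the way, in this order (a step that is already met when the one before it is completed fails the run):
1. the largest ring is threaded on the arbor and lies low on it, flat (horizontal distance between large_mid and axis below 0.003 m and angle between large_mid's own z axis and vertical below 0.08 rad and z of large_mid in the frame of axis below 0.06 m), for 0.2 s.
2. the middle ring is threaded on and lies on the largest (all of step 1 and horizontal distance between medium_mid and axis below 0.003 m and angle between medium_mid's own z axis and vertical below 0.08 rad and z of medium_mid in the frame of large_mid between 0.0135 and 0.0185 m), for 0.2 s.
3. with all three rings on in order, the stack is pressed on the flange with more than 12 N for a quarter of a second: more than the drag, so it can only be home on its stop (all of step 2 and horizontal distance between small_mid and axis below 0.003 m and angle between small_mid's own z axis and vertical below 0.08 rad and z of small_mid in the frame of medium_mid between 0.0095 and 0.0145 m and contact force between ring_large and spindle above 12 N), for 0.25 s.
At the end, for the whole second after the job is handed in: The three rings are on the arbor, largest below, middle, smallest on top: each centred within 3 mm and level within 0.08 rad, lying on one another within 2.5 mm, the stack resting on the flange (where the press left it, home), everything at rest and let go (all of step 2 and horizontal distance between small_mid and axis below 0.003 m and angle between small_mid's own z axis and vertical below 0.08 rad and z of small_mid in the frame of medium_mid between 0.0095 and 0.0145 m and contact force between ring_large and spindle above 0.3 N and linear speed of each of ring_large, ring_medium, ring_small below 0.02 m/s); the robot touches nothing.
It fails at once if the spindle (arbor and flange) is loaded with more than 25 N (contact force between anything else and spindle above 25 N).
It fails at once if something else on the bench is shifted by more than 25 mm (distance of any of bobbin, wax, glue_jar, thread_cone, hammer, awl, sandal from where it was at the start of the episode above 0.025 m).
It also fails if it takes over 72 s, if anything falls off the work surface, if the arm or the gripper's body presses on something with over 40 N, if the wrist force passes 120 N, or if a joint passes its speed limit or range.

## Working session

There is one attempt and no reset: what is moved stays moved. The work goes in short steps, each a Python script; the robot and the scene stay as the last script left them, time stands still between calls to the robot, and variables do not carry over. Pictures are saved under pics/ and viewed, at most 10 in all, crops included, and the job is handed in when it is done.

```bash
mkdir -p pics; python3 - <<'E'
from cell import bot
import cv2,numpy as np
for c in("scene","top"):
    im=bot.camera(c);cv2.imwrite(f"pics/{c}0.png",im[:,:,::-1])
    k=bot.calibration(c);print(c,k["mtx"].tolist(),np.round(k["extrinsics"],4).tolist())
    for t in("large_mid","medium_mid","small_mid","head"):
        print(t,[(np.round(d["bbox"],1).tolist(),round(d["confidence"],2)) for d in bot.search_frame(c,t)])
print(bot.read_clock(),bot.read_tool_rot())
E
```

```text
scene [[446.32858249819753, 0.0, 278.79076179064873], [0.0, 446.32858249819753, 209.54006533042363], [0.0, 0.0, 1.0]] [[0.1562, 0.9875, 0.0213, -0.0128], [0.6583, -0.088, -0.7476, -0.2759], [-0.7364, 0.1308, -0.6638, 1.3573], [0.0, 0.0, 0.0, 1.0]]
large_mid []
medium_mid [([143.7, 213.6, 22.4, 16.1], 0.93), ([190.2, 214.6, 22.9, 18.5], 0.56), ([182.2, 188.6, 21.6, 17.5], 0.55)]
small_mid [([228.8, 267.4, 17.2, 18.0], 0.79)]
head [([355.3, 197.8, 79.5, 72.1], 0.56)]
top [[400.83361009855804, 0.0, 276.32524977591993], [0.0, 400.83361009855804, 206.55243104684516], [0.0, 0.0, 1.0]] [[0.0083, -0.9999, 0.0109, -0.0601], [-0.9972, -0.0091, -0.0737, 0.4896], [0.0738, -0.0102, -0.9972, 0.733], [0.0, 0.0, 0.0, 1.0]]
large_mid [([266.7, 210.1, 32.0, 31.3], 0.55)]
medium_mid [([386.8, 164.8, 24.5, 22.7], 0.77), ([363.8, 262.3, 29.7, 32.0], 0.73), ([407.6, 227.9, 29.1, 29.6], 0.7), ([354.5, 216.4, 26.0, 23.3], 0.63)]
small_mid [([322.9, 138.0, 23.8, 21.1], 0.8)]
head [([108.5, 137.6, 81.0, 84.9], 0.77)]
0.5 [-2.12407144e-05  1.58222308e-01  9.87403514e-01 -3.53975473e-05]
```

View pics/scene0.png

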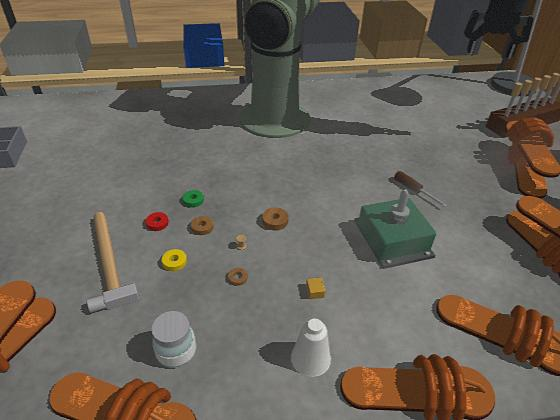

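View pics/top0.png

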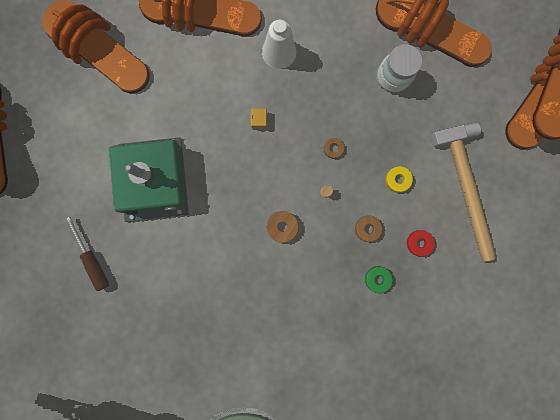

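The pictures show three plain brown rings (top camera): large at (283,227), medium at (369,229) and small at (334,148). Red (421,243), yellow (400,179) and green (379,280) are decoys shaped like the medium ring. The medium ring meant is the brown one at (369,229), since the other three are in the excluded colours. The green head is at about (147,175), with the arbor leaning outwards in perspective. I'll confirm this in an enlarged crop.

```bash
cat >h.py <<'E'
from cell import bot
import cv2,numpy as np
from scipy.optimize import least_squares
def proj(c,P):
    k=bot.calibration(c);E=np.array(k["extrinsics"]);q=(np.atleast_2d(P)@E[:3,:3].T+E[:3,3])@np.array(k["mtx"]).T
    return q[:,:2]/q[:,2:]
def ray(c,uv,z):
    k=bot.calibration(c);E=np.array(k["extrinsics"]);R,t=E[:3,:3],E[:3,3]
    d=R.T@np.linalg.solve(k["mtx"],[*uv,1]);o=-R.T@t
    return o+d*(z-o[2])/d[2]
E
python3 - <<'E'
from h import *
T=cv2.imread("pics/top0.png");S=cv2.imread("pics/scene0.png")
f=lambda im,x,y,w,h,s:cv2.resize(im[y:y+h,x:x+w],None,fx=s,fy=s,interpolation=cv2.INTER_CUBIC)
a=f(T,262,130,180,170,2.2)[:,:396];b=f(T,108,135,80,80,4.6);c=f(S,360,180,80,80,4.6)
o=np.zeros((600,800,3),np.uint8)
o[:374,:396]=a; o[:368,400:768]=b; o[374:598,:396]=f(S,140,185,165,93,2.41)[:224,:396]; o[370:598,400:768]=c[:228]
cv2.imwrite("pics/crop1.png",o)
for c,im in(("top",T),("scene",S)):
    hsv=cv2.cvtColor(im,cv2.COLOR_BGR2HSV)
    m=cv2.inRange(hsv,(5,85,50),(18,200,200))
    n,l,st,ce=cv2.connectedComponentsWithStats(m)
    print(c,[(st[i].tolist(),ce[i].round(1).tolist()) for i in range(1,n) if 80<st[i][4]<1200])
    for n,(u,v) in (dict(L=(283,227),M=(369,229),S=(334,148)) if c=="top" else dict(L=(275,218),M=(202,225),S=(237,276))).items():
        print(n,ray(c,(u,v),.007).round(3), hsv[v-2:v+3,u+10])
E
```

```text
top [([0, 110, 7, 21, 111], [2.5, 119.9]), ([324, 138, 20, 21, 270], [333.6, 147.6]), ([0, 143, 5, 49, 149], [1.4, 171.3]), ([320, 185, 13, 13, 114], [326.2, 190.9]), ([267, 211, 32, 32, 703], [282.1, 226.3]), ([355, 216, 27, 26, 492], [368.3, 228.4]), ([80, 251, 24, 40, 421], [92.1, 270.2])]
L [ 0.452 -0.069  0.007] [[ 15 140 146]
 [ 15 142 144]
 [ 15 139 136]
 [ 15 134 129]
 [ 14 138 131]]
M [ 0.45  -0.232  0.007] [[ 15 138 126]
 [ 15 137 127]
 [ 15 138 126]
 [ 15 139 127]
 [ 15 140 126]]
S [ 0.605 -0.166  0.007] [[16 67 80]
 [17 71 83]
 [16 74 86]
 [15 71 72]
 [21 25 70]]
scene [([524, 0, 12, 16, 103], [529.7, 7.0]), ([0, 2, 10, 41, 225], [3.0, 24.0]), ([482, 32, 27, 23, 331], [495.9, 40.9]), ([504, 42, 20, 28, 222], [513.9, 58.4]), ([0, 48, 8, 29, 114], [2.0, 63.7]), ([459, 58, 41, 14, 264], [479.1, 66.7]), ([378, 65, 76, 6, 161], [415.0, 67.9]), ([299, 69, 70, 6, 151], [331.7, 71.9]), ([40, 73, 202, 17, 622], [139.6, 82.5]), ([521, 80, 11, 14, 84], [526.2, 86.4]), ([511, 82, 11, 15, 88], [516.6, 88.8]), ([397, 171, 25, 15, 103], [405.9, 177.2]), ([262, 208, 26, 22, 488], [274.7, 218.4]), ([94, 212, 26, 78, 959], [105.8, 250.9]), ([190, 216, 23, 19, 348], [201.5, 225.1]), ([236, 235, 10, 15, 114], [240.9, 241.9]), ([228, 268, 20, 17, 243], [237.4, 276.0]), ([0, 280, 35, 59, 1164], [13.2, 302.1])]
L [ 0.447 -0.067  0.007] [[ 15 145 121]
 [ 15 154 116]
 [ 15 147 123]
 [ 15 148 121]
 [ 15 153 123]]
M [ 0.448 -0.231  0.007] [[ 15 164 140]
 [ 14 159 135]
 [ 15 159 125]
 [ 14 166 117]
 [ 15 163 111]]
S [ 0.605 -0.167  0.007] [[ 14  94 109]
 [ 15 104 123]
 [ 16  98 114]
 [ 15 101 114]
 [ 16  51 109]]
```

View pics/crop1.png

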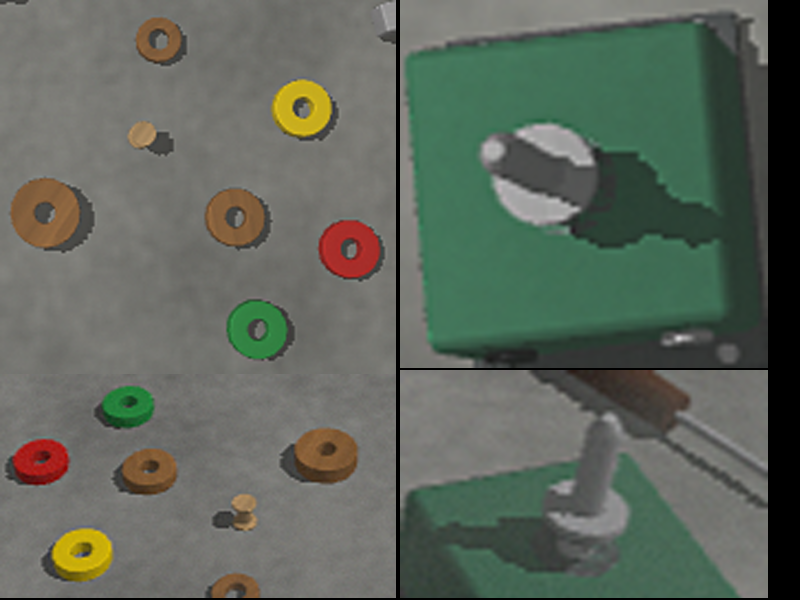

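Crop confirms it: the brown ring in the middle is the medium one. The arbor tip is at top (128,167.5) and scene (405,190), and the flange disc centre at top (139,172.5) and scene (400.3,209).

```bash
cat >>h.py <<'E'
def ringfit():
    out={}
    seeds=dict(L=(.45,-.068,.03,.018),M=(.449,-.231,.025,.014),S=(.605,-.166,.02,.010))
    a=np.linspace(0,2*np.pi,60)
    obs={n:{} for n in seeds}
    for c in("top","scene"):
        hsv=cv2.cvtColor(cv2.imread(f"pics/{c}0.png"),cv2.COLOR_BGR2HSV)
        n_,l,st,ce=cv2.connectedComponentsWithStats(cv2.inRange(hsv,(5,85,40),(20,210,210)))
        for n,(x,y,r,h) in seeds.items():
            p=proj(c,[x,y,h/2])[0]
            i=min((i for i in range(1,n_) if st[i][4]>150),key=lambda i:np.hypot(*(ce[i]-p)))
            ys,xs=np.where(l==i);hu=cv2.convexHull(np.c_[xs,ys].astype(np.float32))
            M=cv2.moments(hu);obs[n][c]=np.array([M["m10"],M["m01"]])/M["m00"]
    for n,(x,y,r,h) in seeds.items():
        def pred(c,q):
            C=np.r_[np.c_[q[0]+r*np.cos(a),q[1]+r*np.sin(a),0*a],np.c_[q[0]+r*np.cos(a),q[1]+r*np.sin(a),0*a+h]]
            M=cv2.moments(cv2.convexHull(proj(c,C).astype(np.float32)));return np.array([M["m10"],M["m01"]])/M["m00"]
        s=[least_squares(lambda q:np.r_[tuple(pred(c,q)-obs[n][c] for c in cs)],(x,y),diff_step=1e-3).x for cs in(("top",),("scene",),("top","scene"))]
        out[n]=s
    return out
E
python3 - <<'E'
from h import *
for n,s in ringfit().items(): print(n,np.round(s,4).tolist())
o={"top":((127.8,167.4),(138.9,172.4)),"scene":((405.0,190.0),(400.2,208.9))}
for cs in(("top",),("scene",),("top","scene")):
    r=least_squares(lambda q:np.r_[tuple((proj(c,[[q[0],q[1],q[2]],[q[0],q[1],q[3]]])-o[c]).ravel() for c in cs)],(.55,.17,.14,.09),x_scale=[.1]*4)
    print(cs,r.x.round(4),r.fun.round(2))
# green top face
for c in("top","scene"):
    print(c,proj(c,[r.x[0],r.x[1],.06]).round(1))
E
```

```text
L [[0.4532, -0.067], [0.4504, -0.0679], [0.4525, -0.0675]]
M [[0.4509, -0.2307], [0.4482, -0.2322], [0.4503, -0.2313]]
S [[0.606, -0.1655], [0.6032, -0.1659], [0.605, -0.1657]]
('top',) [0.4882 0.0667 0.4514 0.4251] [ 0.06 -0.12 -0.06  0.13]
('scene',) [ 0.4329  0.2418  0.0444 -0.0142] [ 0.13  0.04 -0.14 -0.04]
('top', 'scene') [0.5411 0.1799 0.1386 0.0878] [ 0.32 -0.02 -0.13  0.08  0.3  -0.1  -0.04  0.04]
top [[144. 175.]]
scene [[397.5 218.8]]
```

```bash
cat >>h.py <<'E'
def Q(th):
    f=(th+np.pi/2)/2; return np.array([0,np.cos(f),np.sin(f),0])
def off(w): # pad set-back at opening w (m)
    return .057*(.995-np.sqrt(1-(w/2/.057-.103)**2))
def centre_grip(x,y,z,D,th,force=25,up=.10):
    "centre the ring by gripping it along th+90deg, then along th; lift"
    o=min(1,(D+.016)/.085)
    bot.set_gripper(o)
    bot.move_pose([x,y,up],Q(th+np.pi/2))
    print("touch",bot.move_linear([x,y,z],.12,until_force=6))
    bot.set_gripper(0,force); print("w1",bot.read_gripper_width()*85,D)
    bot.set_gripper(o)
    bot.move_linear([x,y,z],.1,rotation=Q(th))
    bot.set_gripper(0,force); print("w2",bot.read_gripper_width()*85,bot.read_finger_force())
E
python3 - <<'E'
from h import *
for p in((.4525,-.0675,0),(.4503,-.2313,0),(.605,-.1657,0),(.5411,.1799,.13)):
    for th in(0,np.pi/2,np.pi): 
        j=bot.solve_ik(p,Q(th)); print(p,round(th,2),None if j is None else np.round(j,2))
E
```

```text
(0.4525, -0.0675, 0) 0 [-0.31  0.47 -0.7   0.4   0.    1.26]
(0.4525, -0.0675, 0) 1.57 [-0.31  0.47 -0.7   0.4   0.   -0.31]
(0.4525, -0.0675, 0) 3.14 [-0.31  0.47 -0.7   0.4   0.   -1.88]
(0.4503, -0.2313, 0) 0 [-0.62  0.53 -0.58  0.46  0.    0.95]
(0.4503, -0.2313, 0) 1.57 [-0.62  0.53 -0.58  0.46  0.   -0.62]
(0.4503, -0.2313, 0) 3.14 [-0.62  0.53 -0.58  0.46  0.   -2.19]
(0.605, -0.1657, 0) 0 [-0.38  0.69 -0.23  0.64  0.    1.19]
(0.605, -0.1657, 0) 1.57 [-0.38  0.69 -0.23  0.64  0.   -0.38]
(0.605, -0.1657, 0) 3.14 [-0.38  0.69 -0.23  0.64  0.   -1.96]
(0.5411, 0.1799, 0.13) 0 [ 0.19  0.45 -0.28  0.84  0.    1.76]
(0.5411, 0.1799, 0.13) 1.57 [ 0.19  0.45 -0.28  0.84  0.    0.19]
(0.5411, 0.1799, 0.13) 3.14 [ 0.19  0.45 -0.28  0.84  0.   -1.38]
```

```bash
python3 - <<'E'
from h import *
t=bot.read_clock()
x,y=.4525,-.0675
centre_grip(x,y,-.001,.06,0)
print(bot.read_position(),bot.read_clock()-t)
bot.set_gripper(.9);bot.move_linear([x,y,.1],.25)
bot.move_pose([.42,.12,.25],Q(0))
for c in("top","scene"): cv2.imwrite(f"pics/{c}0.png",bot.camera(c)[:,:,::-1])
print(np.round(ringfit()["L"],4).tolist(),bot.read_clock())
E
```

```text
touch False
w1 57.22375004801662 0.06
w2 59.17520598553774 25.750903920270503
[ 0.45251371 -0.06751132 -0.00061112] 6.275
[[0.4535, -0.0676], [0.4505, -0.0683], [0.4527, -0.0679]] 8.7
```

```bash
cat >>h.py <<'E'
AX=np.array([.541,.180])
def thread(zs,zend,speed=.03,fmax=3.0):
    "lower the gripped ring over the arbor, yielding sideways to side forces, until the flange/stack holds it"
    global AX
    xy=AX.copy(); p=bot.read_position(); f0=np.array(bot.read_ft_force())
    for i in range(12):
        hit=bot.move_linear([*xy,zend],speed,until_force=fmax)
        p=np.array(bot.read_position()); f=np.array(bot.read_ft_force())-f0
        print("hit",hit,p.round(4),f.round(2),round(bot.read_clock(),1))
        if not hit or p[2]<zs: break
        l=np.hypot(f[0],f[1])
        if l<.8: break
        xy=xy+f[:2]/l*.0007
        bot.move_linear([*xy,p[2]+.001],.03)
    return p,f
E
python3 - <<'E'
from h import *
x,y=.4525,-.0675
bot.set_gripper(.9);bot.move_pose([x,y,.08],Q(0));bot.move_linear([x,y,-.001],.15)
bot.set_gripper(0,30);print(bot.read_gripper_width()*85)
bot.move_linear([x,y,.08],.25);bot.move_pose([*AX,.17],Q(0));bot.wait(.2)
for c in("top","scene"): cv2.imwrite(f"pics/{c}1.png",bot.camera(c)[:,:,::-1])
print(bot.read_position(),bot.read_clock())
thread(.1,.120)
E
python3 -c "
import cv2,numpy as np
T=cv2.imread('pics/top1.png');S=cv2.imread('pics/scene1.png')
cv2.imwrite('pics/c2.png',np.hstack([cv2.resize(i[y:y+130,x:x+130],(390,390),interpolation=2) for i,x,y in((T,85,110),(S,340,130))]))"
```

```text
59.31781854425988
[0.54093111 0.17892319 0.16977517] 12.775
hit False [0.541  0.1803 0.1201] [-1.25  2.61  0.84] 14.6
```

View pics/c2.png

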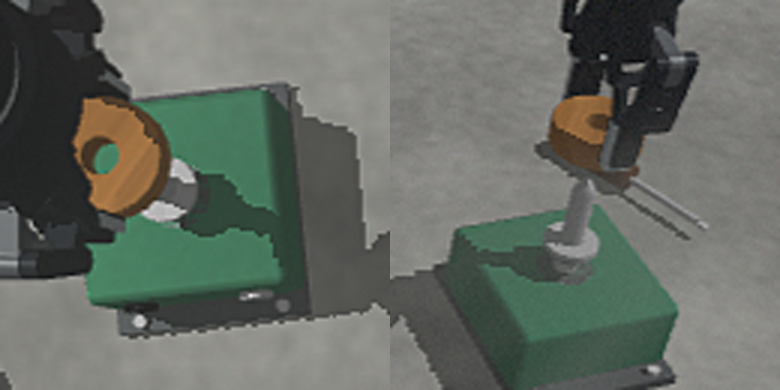

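The ring is held just above the tip, in line with the arbor, and has then gone 18 mm over it with only about 3 N of side force. I'll ease it sideways and lower it on to the flange.

```bash
python3 - <<'E'
from h import *
p=np.array(bot.read_position())
for d in((-.0003,.0006),(-.0006,.0012)):
    bot.move_linear([*(AX+d),p[2]],.02);bot.wait(.1);print(d,np.round(bot.read_ft_force(),2))
E
```

```text
(-0.0003, 0.0006) [-0.95  0.42 -0.83]
(-0.0006, 0.0012) [ 1.04  0.32 -0.37]
```

```bash
sed -i 's/^AX=.*/AX=np.array([.5405,.1810])/' h.py; python3 - <<'E'
from h import *
p=np.array(bot.read_position())
bot.move_linear([*AX,p[2]],.02)
p,f=thread(.098,.075,.02,3)
bot.set_gripper(.9);bot.wait(.1)
print(bot.read_position(),bot.read_ft_force())
z=bot.read_position()[2]
bot.move_linear([*AX,z+.10],.25)
bot.move_pose([.45,-.05,.2],Q(0))
for c in("top","scene"): cv2.imwrite(f"pics/{c}2.png",bot.camera(c)[:,:,::-1])
print(bot.read_clock())
T=cv2.imread('pics/top2.png');S=cv2.imread('pics/scene2.png')
cv2.imwrite('pics/c3.png',np.hstack([cv2.resize(i[y:y+130,x:x+130],(390,390),interpolation=2) for i,x,y in((T,85,110),(S,340,130))]))
E
```

```text
hit True [0.5404 0.181  0.0849] [ 0.98 -0.65  2.25] 17.1
[0.53948498 0.18080884 0.08434522] [ 0.6332716   0.83175752 -0.25137525]
19.15
```

View pics/c3.png

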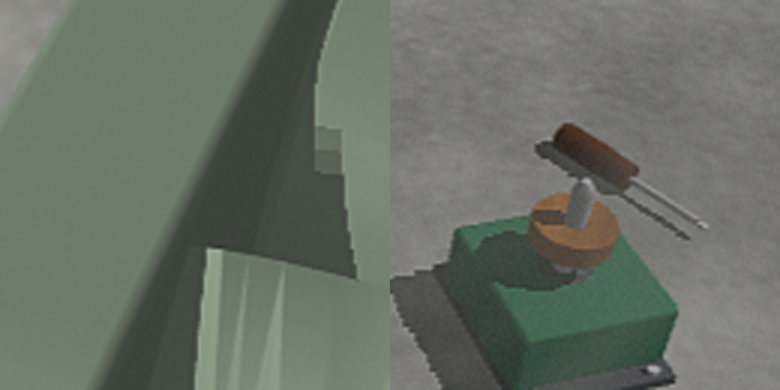

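The large ring lies flat on the flange. Next is the brown medium ring.

```bash
cat >>h.py <<'E'
def fetch(x,y,z,D,ztop):
    centre_grip(x,y,z,D,0,30,.08)
    bot.move_linear([x,y,.10],.25);bot.move_pose([*AX,.165],Q(0));bot.wait(.15)
    p,f=thread(ztop+.006,ztop-.012,.03,3)
    return p,f
def leave(name):
    bot.set_gripper(.9);z=bot.read_position()[2]
    bot.move_linear([*AX,z+.09],.25);bot.move_pose([.45,-.05,.2],Q(0))
    S=bot.camera("scene")[:,:,::-1];cv2.imwrite(name,cv2.resize(S[130:260,340:470],(390,390),interpolation=2));print(bot.read_clock())
E
python3 - <<'E'
from h import *
p,f=fetch(.4501,-.2310,.0005,.05,.1038)
if p[2]<.110: leave('pics/c4.png')
E
[ -f pics/c4.png ] && echo ok
```

```text
touch False
w1 47.939929547182814 0.05
w2 48.500629258514216 30.391650069504976
hit True [0.5404 0.181  0.102 ] [1.62 0.97 2.01] 28.7
30.6
ok
```

View pics/c4.png

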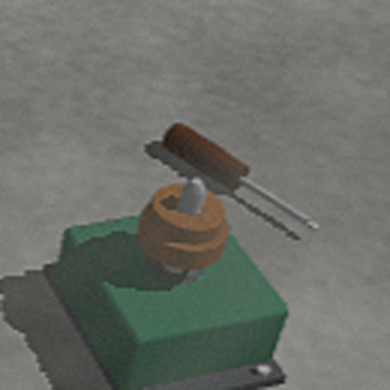

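```bash
python3 - <<'E'
from h import *
p,f=fetch(.6048,-.1655,.001,.04,.1170)
if p[2]<.123: leave('pics/c5.png')
E
[ -f pics/c5.png ] && echo ok
```

```text
touch False
w1 37.78000280678344 0.04
w2 37.786706339190104 30.30094100162387
hit True [0.5402 0.1809 0.1152] [0.53 0.33 2.36] 39.4
41.4
ok
```

View pics/c5.png

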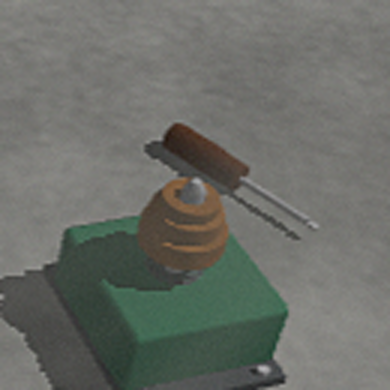

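All three rings are on, flat and in order. Now the press, with the fingers astride the arbor.

```bash
python3 - <<'E'
from h import *
bot.set_gripper(.27);bot.move_pose([*AX,.165],Q(0));bot.wait(.2)
f0=np.array(bot.read_ft_force());F=lambda:(np.array(bot.read_ft_force())-f0)
print(bot.read_gripper_width()*85,f0)
print(bot.move_linear([*AX,.118],.025,until_force=3),bot.read_position(),F().round(2))
z=bot.read_position()[2]
print(bot.move_linear([*AX,z-.026],.01,until_force=8),bot.read_position(),F().round(2),bot.read_clock())
E
```

```text
22.62568658191759 [-0.36728842 -0.17856776  0.28593164]
True [0.54042767 0.18097523 0.12308617] [0.62 0.82 1.41]
True [0.54050909 0.18098947 0.11467564] [-0.03  0.93  4.37] 45.7917
```

```bash
python3 - <<'E'
from h import *
f0=np.array([-.37,-.18,.29])
z=bot.read_position()[2]
for i in range(25):
    z-=.0004
    bot.move_linear([*AX,z],.01); f=bot.read_ft_force()[2]-f0[2]
    print(round(z,4),round(bot.read_position()[2],5),round(f,2))
    if f>11: break
print(bot.read_clock())
E
```

```text
0.1143 0.11469 5.64
0.1139 0.11467 7.64
0.1135 0.11466 10.47
0.1131 0.11463 14.08
46.7917
```

```bash
python3 - <<'E'
from h import *
z=.1131;fz=lambda:bot.read_ft_force()[2]-.29
bot.wait(.15);print(fz())
for i in range(6):
    f=fz()
    if 14.6<f<16: break
    z-=np.clip((15.2-f)/9000,-.0003,.0002); bot.move_linear([*AX,z],.01); bot.wait(.1); print(round(z,5),round(fz(),2))
for i in range(7): bot.wait(.1);print(round(fz(),2))
for k in range(4): z+=.0005;bot.move_linear([*AX,z],.01)
bot.move_linear([*AX,.2],.1);bot.move_pose([.45,-.05,.25],Q(0));bot.wait(.3)
S=bot.camera("scene")[:,:,::-1];cv2.imwrite("pics/c6.png",cv2.resize(S[130:260,340:470],(390,390),interpolation=2));print(bot.read_clock())
E
```

```text
13.806547256549038
0.11295 13.51
0.11276 15.16
15.97
15.63
15.26
16.19
14.93
14.57
16.28
51.6833
```

View pics/c6.png

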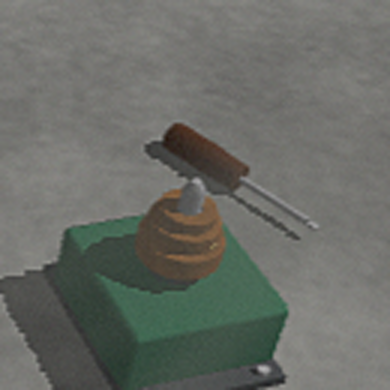

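The stack is flat and home, with the arbor tip standing higher above it than before, and the robot is clear.

```bash
python3 -c "
from cell import bot
print(bot.close_job())"
```

```text
the job is handed in; nothing more can be done
None
```

The job is handed in at about 52 s of the 72 s: all three rings are on the arbor, largest to smallest, pressed home, held at 14.6–16.3 N (by the wrist sensor) for over half a second, then let go lying flat; no verdict was returned.

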